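# Put the flat screwdriver battery on charge

### The arm

A 6-joint arm with a two-finger parallel gripper is mounted at the origin on the work surface. World frame = base frame: x ahead of the robot, y to its left, z up, the work surface at z = 0. Lengths are in m, angles in rad, forces in N, time in s.
With the tool pointing down it reaches from about 0.275 to 0.875 m from the base axis. Payload 12.5 kg.
Tool frame: the origin (TCP) lies on the front face of the gripper's body, between the roots of the fingers; the fingertips stand 73 mm ahead of it and the grasp point (between the pads) lies bot.grip_point_offset ahead of it (bot.grip_point_offset is the distance from the TCP to the grasp point, in m); z points along the fingers, y is the line along which they close (so a half turn about z gives the same grasp; the last joint's range is limited). The gripper opens to 85 mm and grips with 20 to 120 N. Pads are 22 mm wide; open, the fingers measure 114 mm over their backs; the gripper's body (76 mm by 85 mm) begins 54 mm behind the grasp point. The pads swing forward as they close: fully open they stand 13 mm farther back than shut.
Start: joints at [-1.327, 0.351, 1.652, -0, 1.139, -0.085], TCP at [0.178, -0.521, 0.304] pointing down, gripper open.
Joint ranges: [-2.75, 2.75], [-0.79, 2.1], [0.01, 2.65], [-1.57, 4.71], [0.07, 3.14], [-2.87, 2.87]. Speed limits (rad/s): [2.22, 2.22, 2.79, 3.14, 3.14, 3.14].

### API

Orientations are given as a unit quaternion [w, x, y, z].
In Python, from plant import state, cams, ticket, bot gives the robot as it stands.
- The arm moves only by the tool jog_arm, never from a script. Its arguments are lists of equal length, an entry for each row: "delta_pos": the shift along the world's x, y, z each as a share of 20 cm, from -1 to 1, a list of three; "delta_rot": the turn, a rotation vector about the world's x, y, z each as a share of 30 degrees, from -1 to 1, a list of three. A call has 1 to 8 rows; each row is the pose to reach, as a shift and turn from the pose commanded when the call began; what a row does not reach only later rows make up. A row lasts 1/12 s, in which the tool goes at most 41.7 mm and 7.16 degrees, less where a joint would pass 70% of its speed; a pose out of reach is approached as far as the arm can. A call with a number of a shift or a turn outside -1 to 1 is refused whole. A call with a gripper value outside its range is refused whole. "gripper" is the finger opening in mm, from 0 to 85.4, set as the call begins (left out, the last holds). The fingers move at their own pace and stop on an object; "squeeze" is the grip in N (left out, the last holds). Time passes only in rows, so rows that repeat a pose let the fingers close. It gives the time, the measured TCP pose, the force, the opening and the grip force at its end, in the units of the state.
- state(): the state, without advancing time (a new reading comes with each control period).
- cams.get_image(name): name is "scene" or "top" or "wrist"; returns (picture, depth): 384x512x3 uint8, red, green, blue; 384x512 float32, m along the optical axis (not along the pixel's ray), 0 where there is no reading.
- cams.camera_params(name): a dict with "vertical_fov" (degrees; the focal length in pixels is half the picture's height over the tangent of half this angle, whatever the lens; pixels are square), "cx", "cy" (the principal point, pixels), "k1" (the pictures are not rectified: a ray, as slopes to the right and down, at radius r is drawn at 1 + k1 r^2 times it, then the intrinsics apply), "pose" (4x4, takes a point from camera to world coordinates). Camera axes: x right, y down, z forward; pixel columns grow to the right and rows downward; lengths in m; the calibration is good to about 2 mm. A picture is of the moment at which its call begins: read the wrist's pose just before it. camera_params takes no time and is no camera call; for the wrist camera it gives the pose at the moment of the call.
- ticket.hand_in(): hands the job in; it is judged then, once.
The state is a dict: "t": time; "joints": joint angles; "dq": joint speeds; "joint_efforts": joint torques, N m; "tool_pos": TCP position; "orientation": TCP orientation; "force": force on the tool from outside, world axes, zero at the start; "ft_torque": the same for the moment, N m; "gripper_width": finger opening in m; "finger_force": force on a finger pad.
Only numpy, scipy, OpenCV 4.12 (cv2) and the standard library are available. Lean on these libraries where they do the work, as an engineer would, in place of code of your own. Each camera call takes 0.05 s, during which the arm holds its last target. There are 200 camera calls.

### The job

Put the cordless screwdriver's battery pack on charge: slide it into the charger's open bay, contacts first, until it is fully home and the side ball clicks into its notch. Then switch the charger on at its rocker, and leave the remote controls and the screwdriver where they lie.

Things in the scene. Friction and masses are not known exactly. Their poses are not given: they have to be found in the camera images.
- pack: Black battery pack, loose, upright on the bench, 0.2 to 0.4 kg. Flat shoe 88 long (x) x 64 wide (y) x 10 mm high; centred on it the body, 84 x 44 x 44 mm (top 54 mm above the underside), easily held across its 44 mm width. Origin: centre of the underside; z up; +x points to its lead (contact) end.
- lead_end (a point): Middle of the pack's lead end, 44 mm ahead (+x) of the pack's origin, 5 mm above its underside: four contact slots; the shoe's two corners here are tapered, from 64 to about 55 mm wide over the last 8 mm. It goes into the charger first.
- notch (a point): Notch for the ball in the pack's right (-y) shoe side: 12 mm long, 6 mm deep, full shoe height, centred 26 mm ahead of the pack's origin. The left side has one like it.
- charger: Grey slide-in charger, fixed to the bench. Base 116 mm wide (y), from x = -115 to +96 mm; flat bed 30 mm above the bench. The pack slides in along the charger's +x, its own x the same way. Origin on the bench straight below the pack's home place. From x = +44 mm stands the console, top 58 mm above the bench; its front face is the end stop.
- set_down (a point): On the open front of the bed, 68 mm short (-x) of home, 30 mm above the bench: with the pack's origin here the pack lies flat, just short of the guides. No walls here (bed front edge 47 mm towards -x).
- mouth (a point): Middle of the bed where the straight guide walls begin, charger x = -10 mm. They run to x = +44 mm, inner faces 66 mm apart, 12 mm high; before them (x = -26 to -10 mm) a flared mouth narrows from about 82 mm. Lips over the walls (12 to 16 mm above the bed, 50 mm apart, at x = 6 to 17 and 35 to 44 mm) hold the shoe down: the pack must be slid in, not lowered in.
- home (a point): On the bed, above the charger's origin, 30 mm above the bench: the pack's origin is here when it is fully home, its lead end against the console, the ball in its notch; it has 1 mm play to each side.
- ball_catch (a joint): Sprung steel ball, 12 mm across, in the right (-y) guide wall, charger x = +26 mm, 6 mm above the bed. 0 = out, 4.5 mm proud of the wall; grows (m) as it is pushed in. Meets the pack some 18 mm short of home, is held in at 0.002 to 0.0045 by its side, springs back to 0 (the click) at the notch. Spring 5 N plus 1 N per mm; pushing the pack past takes up to about 16 N, the guides are slick.
- rocker (a joint): Black mains rocker switch, 32 mm (charger y) x 22 mm (x), V-shaped face, on top of the console; pivot at charger (70, 10, 56) mm, axis along charger x. 0 = off, its left (+y) half standing up; 0.36 rad = on, left half level at 62 mm above the bench, right half up. Stays where it is left; takes 2 to 3 N at the middle of the raised half.
- rocker_on (a point): The place to press on the rocker: on the face of its left (+y) half, 11 mm from the pivot line; 5.5 mm lower, at 62 mm above the bench, once on. It turns with the rocker.
- remote_black: Bystander: black remote control, 185 x 48 x 18 mm, lying on the bench; origin at the centre of its underside, x lengthwise.
- remote_grey: Bystander: grey remote control, 160 x 52 x 18 mm, lying on the bench; origin at the centre of its underside, x lengthwise.
- screwdriver: Bystander: pistol-shaped cordless screwdriver without its battery, lying on its side, 48 mm high; origin on the bench under the middle of its barrel (48 mm thick, along x); the handle runs 120 mm to -y.
Things that resemble listed ones, but are neither listed nor needed, are in the scene too. Of the things that look like the pack, the smallest one is meant.

How it is judged:
On the way, in this order (a step that is already met when the one before it is completed fails the run):
1. the pack is fully home in the charger and the ball has clicked into its notch (x of pack in the frame of charger between -0.0025 and 0.003 m and z of pack in the frame of charger between 0.027 and 0.033 m and value of joint ball_catch below 0.001 m and angle between the x axis of pack and the x axis of charger, either way round below 0.06 rad and y of pack in the frame of charger between -0.003 and 0.003 m and angle between pack's own z axis and vertical below 0.06 rad), for 0.2 s.
2. the charger is switched on with the pack in place (value of joint rocker above 0.28 rad), for 0.1 s.
At the end, for the whole second after the job is handed in: The pack lies still and flat on the charger's bed, within 2.5 mm of fully home (3 mm sideways and in height) and within 0.06 rad of the bay's line, with the side ball sprung out into its notch (within 1 mm of fully out), and the rocker is on (over 0.28 of its 0.36 rad) (all of step 1 and value of joint rocker above 0.28 rad and linear speed of pack below 0.02 m/s); the robot touches nothing.
It fails at once if the black remote control was shifted by more than 25 mm (distance of remote_black from where it was at the start of the episode above 0.025 m).
It fails at once if the grey remote control was shifted by more than 25 mm (distance of remote_grey from where it was at the start of the episode above 0.025 m).
It fails at once if the screwdriver was shifted by more than 25 mm (distance of screwdriver from where it was at the start of the episode above 0.025 m).
It also fails if it takes over 51 s, if anything falls off the work surface, if the arm or the gripper's body presses on something with over 40 N, if the wrist force passes 120 N, or if a joint passes its speed limit or range.

## Working session

There is one attempt and no reset: what is moved stays moved. The work goes in short steps, Python scripts to look and compute and a tool call to move; the robot and the scene stay as the last step left them, time stands still between calls to the robot, and variables do not carry over. Pictures are saved under pics/ and viewed, at most 10 in all, crops included, and the job is handed in when it is done.

Besides the shell and the picture viewer there is one more tool, called after "Request:" by a JSON object that holds its "api" and its "payload", one argument or row to a line. jog_arm: Moves the arm, as the interface text tells. Shift numbers are shares of 20 cm and turn numbers shares of 30 degrees, none past 1 either way. Its arguments: {"type":"object","properties":{"delta_pos":{"type":"array","items":{"type":"array","items":{"type":"number","minimum":-1,"maximum":1}}},"delta_rot":{"type":"array","items":{"type":"array","items":{"type":"number","minimum":-1,"maximum":1}}},"gripper":{"type":"number"},"squeeze":{"type":"number"}},"required":["delta_pos","delta_rot"]}

```bash
mkdir -p pics; cat > h.py <<'E'
import numpy as np, cv2
from plant import state, cams, ticket, bot
def grab(n,tag):
    p=cams.camera_params(n); im,d=cams.get_image(n)
    np.savez(f'pics/{tag}.npz',im=im,d=d,pose=p['pose'],f=192/np.tan(np.radians(p['vertical_fov'])/2),cx=p['cx'],cy=p['cy'],k1=p['k1'])
    cv2.imwrite(f'pics/{tag}.png',im[:,:,::-1]); return im,d
def cloud(tag):
    z=np.load(f'pics/{tag}.npz'); v,u=np.mgrid[0:384,0:512]
    K=np.array([[z['f'],0,z['cx']],[0,z['f'],z['cy']],[0,0,1.]])
    n=cv2.undistortPoints(np.stack([u,v],-1).reshape(-1,1,2).astype(np.float64),K,np.array([float(z['k1']),0,0,0])).reshape(384,512,2)
    d=z['d']; P=np.dstack([n[...,0]*d,n[...,1]*d,d]); T=z['pose']
    return z['im'],P@T[:3,:3].T+T[:3,3],d
E
python3 - <<'E'
from h import *
grab('top','top0');grab('scene','scene0')
a=cv2.imread('pics/top0.png');cv2.imwrite('pics/top0b.png',cv2.resize(a,(800,600)))
print(state(),bot.grip_point_offset)
for n in('top','scene'):print(cams.camera_params(n))
E
```

```text
{'t': 0.1, 'joints': array([-1.32661199e+00,  3.51160115e-01,  1.65231937e+00,  4.38515525e-06,
        1.13910507e+00, -8.45975404e-02]), 'dq': array([-1.57920037e-05, -2.41617503e-03,  1.20535327e-03, -1.79128720e-04,
        1.10721731e-04,  3.59862852e-04]), 'joint_efforts': array([ 4.10144230e-04, -5.06832433e+01, -2.91875499e+01, -8.90018146e-05,
        2.64112481e-03, -2.78949472e-05]), 'tool_pos': array([ 0.1775656 , -0.52032904,  0.30343988]), 'orientation': array([-4.94532780e-04,  9.86518241e-01,  1.63650587e-01, -3.75470846e-05]), 'force': array([ 0.25290284, -0.68435857, -1.35358766]), 'ft_torque': array([ 0.00288375, -0.02945796, -0.02005149]), 'finger_force': 0.0, 'gripper_width': 0.08506266714963684} 0.0539
{'vertical_fov': 47.42053105503417, 'cx': 264.56762520833905, 'cy': 187.9403535509549, 'k1': -0.11050385334712061, 'pose': array([[-1.80939470e-05, -9.88946359e-01,  1.48273727e-01,
         3.59391678e-01],
       [-9.99972084e-01,  1.12579894e-03,  7.38675247e-03,
         3.15458337e-02],
       [-7.47202836e-03, -1.48269454e-01, -9.88918772e-01,
         1.49056427e+00],
       [ 0.00000000e+00,  0.00000000e+00,  0.00000000e+00,
         1.00000000e+00]])}
{'vertical_fov': 55.27210729870617, 'cx': 257.28778299722006, 'cy': 189.61073349867888, 'k1': -0.05848191798750412, 'pose': array([[ 0.40754146,  0.6896729 , -0.59854929,  1.27279467],
       [ 0.91297526, -0.32182347,  0.25081033, -0.25266276],
       [-0.01965013, -0.64867631, -0.7608107 ,  0.9575161 ],
       [ 0.        ,  0.        ,  0.        ,  1.        ]])}
```

View pics/top0b.png

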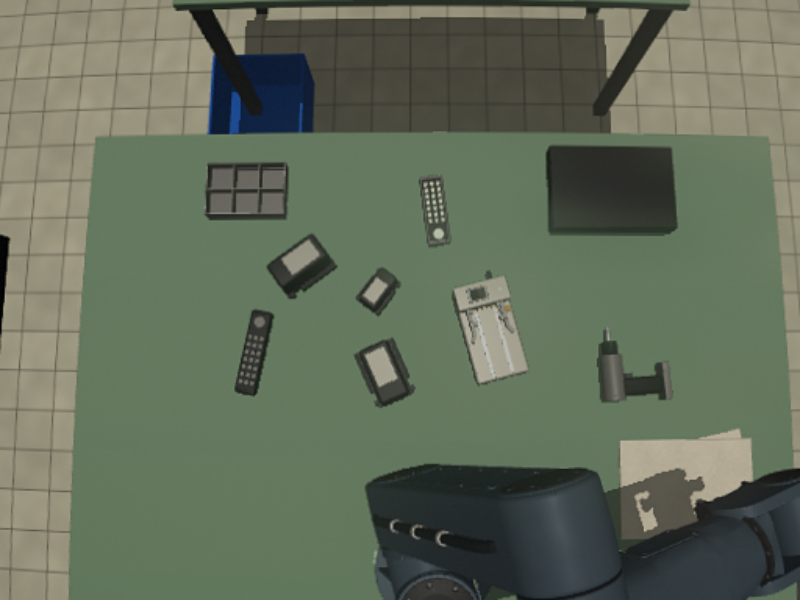

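View pics/scene0.png

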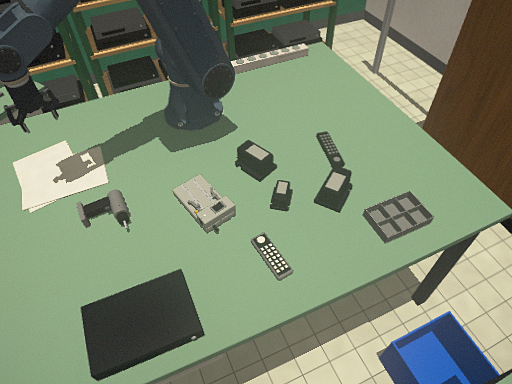

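The small pack is at about (378,290) in the enlarged top picture. The charger is at about (488,330), with its console towards the far side. The arm is clear of both.

```bash
cat >> h.py <<'E'
def rect(pts):
    (c,s,a)=cv2.minAreaRect(pts.astype(np.float32)*1000); return np.round(c,1),np.round(s,1),round(a,2)
E
python3 - <<'E'
from h import *
im,P,d=cloud('top0')
def at(u,v): return P[int(v*.64),int(u*.64)].round(4)
for n,u,v in [('pack',378,290),('base rear L',478,382),('base rear R',525,372),('cons L',455,292),('cons R',503,278),('rocker',478,293),('remG',435,210),('big1',300,258),('big2',383,365)]: print(n,at(u,v))
V,U=np.mgrid[0:384,0:512]
def sel(u0,u1,v0,v1,z0,z1):
    m=(U>u0*.64)&(U<u1*.64)&(V>v0*.64)&(V<v1*.64)&(P[...,2]>z0)&(P[...,2]<z1); return P[m]
for nm,q in [('packtop',sel(350,405,262,318,.04,.07)),('packall',sel(350,405,262,318,.004,.07)),('charger',sel(445,535,265,392,.015,.075)),('console',sel(445,535,265,392,.05,.075)),('big1',sel(262,340,230,300,.03,.2)),('big2',sel(350,415,335,408,.03,.2))]:
    print(nm,len(q),np.median(q[:,2]).round(4),rect(q[:,:2]))
p=cams.camera_params('wrist');print(p['vertical_fov'],p['pose'].round(3))
E
```

```text
pack [0.5843 0.1206 0.0567]
base rear L [ 0.39   -0.0922  0.0253]
base rear R [ 0.4106 -0.2005 -0.0019]
cons L [ 0.5813 -0.0457  0.0532]
cons R [ 0.6113 -0.146   0.0554]
rocker [ 0.5762 -0.0912  0.0646]
remG [ 0.7686 -0.0041  0.0218]
big1 [0.6479 0.282  0.0793]
big2 [0.4242 0.105  0.0822]
packtop 334 0.0542 (array([591.2, 120.5]), array([45.4, 83.6]), 53.31)
packall 570 0.05 (array([590.8, 120.6]), array([123. , 117.6]), 0.13)
charger 2241 0.0322 (array([ 511.7, -119.8]), array([233. , 118.1]), 14.87)
console 546 0.0586 (array([ 562. , -106.3]), array([ 86.5, 116.2]), 15.33)
big1 752 0.0772 (array([643.4, 291.2]), array([ 64.1, 122. ]), 37.68)
big2 759 0.0782 (array([411. , 105.2]), array([123.1,  64.9]), 23.6)
70.2983142446206 [[ 0.324 -0.913 -0.246  0.241]
 [-0.946 -0.313 -0.082 -0.499]
 [-0.002  0.26  -0.966  0.373]
 [ 0.     0.     0.     1.   ]]
```

```bash
python3 - <<'E'
import cv2,numpy as np
a=cv2.imread('pics/top0.png')[166:206,222:262];b=cv2.imread('pics/scene0.png')[174:214,262:302]
cv2.imwrite('pics/c1.png',np.hstack([cv2.convertScaleAbs(cv2.resize(x,(400,400),interpolation=2),alpha=2) for x in(a,b)]))
E
```

```text
(no output)
```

View pics/c1.png

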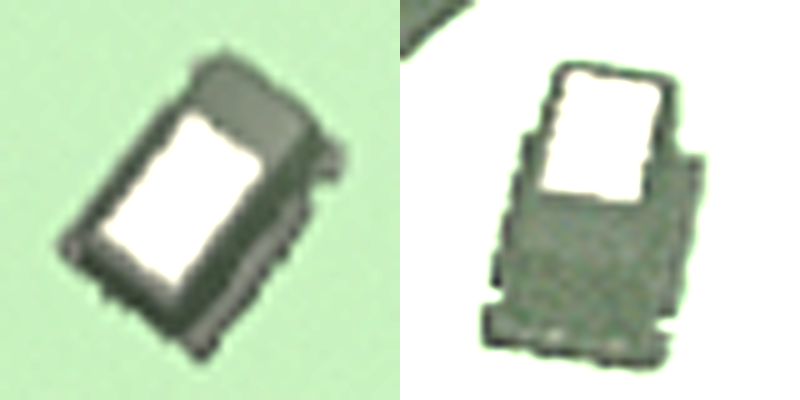

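Request:
{"api": "jog_arm", "payload": {
  "delta_pos": [
    [0, 0, 0.3],
    [0.2, 0.2, 0.3],
    [0.4, 0.4, 0.3],
    [0.6, 0.6, 0.3],
    [0.8, 0.8, 0.3],
    [1, 1, 0.3],
    [1, 1, 0.3]
  ],
  "delta_rot": [
    [0, 0, 0],
    [0, 0, 0],
    [0, 0, 0],
    [0, 0, 0],
    [0, 0, 0],
    [0, 0, 0],
    [0, 0, 0]
  ]
}}

```text
t: 0.68
tool_pos: [0.3538, -0.3435, 0.3636]
orientation: [-0.0, 0.987, 0.163, -0.0]
force: [0.0, -0.8, -0.3]
gripper_width: 0.0853
finger_force: 0.0
```

The notch and the contact slots are at the far/right end of the small pack (upper right of the left crop). The lead end therefore points along world yaw ≈ -37°.

Request:
{"api": "jog_arm", "payload": {
  "delta_pos": [
    [0.1, 0.2, 0],
    [0.2, 0.4, 0],
    [0.3, 0.6, 0],
    [0.4, 0.8, 0],
    [0.5, 1, 0],
    [0.5, 1, 0],
    [0.5, 1, 0]
  ],
  "delta_rot": [
    [0, 0, -0.2],
    [0, 0, -0.4],
    [0, 0, -0.6],
    [0, 0, -0.8],
    [0, 0, -1],
    [0, 0, -1],
    [0, 0, -1]
  ]
}}

```text
t: 1.27
tool_pos: [0.4541, -0.1418, 0.3635]
orientation: [-0.001, 0.995, -0.096, -0.0]
force: [0.6, -0.0, 0.8]
gripper_width: 0.0854
finger_force: 0.0
```

Request:
{"api": "jog_arm", "payload": {
  "delta_pos": [
    [0.1, 0.2, 0],
    [0.2, 0.4, 0],
    [0.3, 0.6, 0],
    [0.4, 0.8, 0],
    [0.5, 1, 0],
    [0.5, 1, -0.2],
    [0.5, 1, -0.2]
  ],
  "delta_rot": [
    [0, 0, -0.2],
    [0, 0, -0.4],
    [0, 0, -0.6],
    [0, 0, -0.8],
    [0, 0, -0.85],
    [0, 0, -0.85],
    [0, 0, -0.85]
  ]
}}

```text
t: 1.85
tool_pos: [0.5525, 0.0573, 0.3187]
orientation: [0.001, 0.95, -0.313, -0.003]
force: [-1.0, -0.4, -1.6]
gripper_width: 0.0856
finger_force: 0.0
```

```bash
python3 - <<'E'
from h import *
print(state()['tool_pos'],state()['orientation'])
grab('wrist','w1'); im,P,d=cloud('w1')
V,U=np.mgrid[0:384,0:512]
m=(P[...,2]>.045)&(P[...,2]<.065)&(np.hypot(P[...,0]-.591,P[...,1]-.12)<.07)
q=P[m];print(len(q),np.median(q[:,2]),rect(q[:,:2]),U[m].min(),U[m].max(),V[m].min(),V[m].max())
m=(P[...,2]>.006)&(P[...,2]<.02)&(np.hypot(P[...,0]-.591,P[...,1]-.12)<.065);q=P[m];print(len(q),np.median(q[:,2]),rect(q[:,:2]))
g=(np.hypot(P[...,0]-.5,P[...,1]+.12)<.15)&(P[...,2]>.05);print(g.sum(),rect(P[g][:,:2]))
E
```

```text
[0.55248835 0.05734793 0.31874677] [ 7.46144542e-04  9.49754804e-01 -3.12981239e-01 -2.82827456e-03]
2265 0.05365717690459082 (array([592.7, 119.3]), array([45.4, 82.6]), 53.56) 180 217 147 211
562 0.009767454980987078 (array([590.3,  99.4]), array([ 54.8, 105.6]), 88.27)
17658 (array([564.6, -62.7]), array([ 65.6, 204.2]), 22.08)
```

View pics/w1.png

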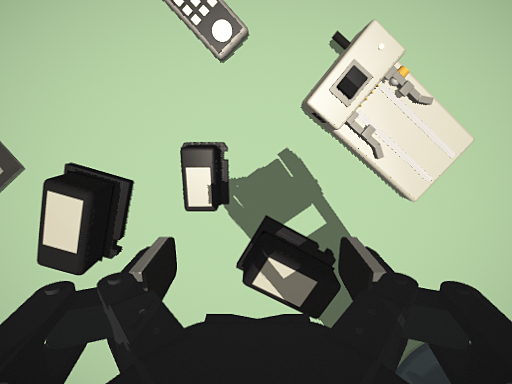

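The pack is at (203,176) with its notched end up, as expected. The charger is fully visible at the upper right, with the rocker at (352,82), the ball side at about (405,90) and the bed lower right.

```bash
python3 - <<'E'
from h import *
im,P,d=cloud('w1')
V,U=np.mgrid[0:384,0:512]
for tag in('w1','top0'):
    im,P,d=cloud(tag)
    R=(np.hypot(P[...,0]-.5,P[...,1]+.12)<.15)
    if tag=='w1': R&=(U>295)&(V<205)
    b=R&(P[...,2]>.02)&(P[...,2]<.034); print(tag,'bed',b.sum(),np.median(P[b][:,2]),rect(P[b][:,:2]))
    a=R&(P[...,2]>.015)&(P[...,2]<.08);print('all',rect(P[a][:,:2]))
    c=R&(P[...,2]>.0545)&(P[...,2]<.061);q=P[c][:,:2]
    print('cons',c.sum(),np.median(P[c][:,2]),rect(q))
    if tag=='w1':
        # work in charger frame with yaw guess
        for yaw in (14.8,):
            t=np.radians(yaw);ex=np.array([np.cos(t),np.sin(t)]);ey=np.array([-ex[1],ex[0]])
            X=P[...,:2]@ex;Y=P[...,:2]@ey
            bb=b; ys=Y[bb]; 
            # side edges as function of x, from 'all'
            xs=X[a]; y=Y[a]
            for x0 in np.arange(xs.min()+.01,xs.max()-.01,.02):
                k=abs(xs-x0)<.004; print(x0.round(3),np.percentile(y[k],[1,99]).round(4),end='; ')
            for y0 in np.arange(y.min()+.01,y.max(),.02):
                k=abs(y-y0)<.004; print('\ny',y0.round(3),np.percentile(xs[k],[.5,99.5]).round(4),end='')
            # console front: highest z> .05 min x
            k=R&(P[...,2]>.052)&(P[...,2]<.06)
            for y0 in np.arange(y.min()+.01,y.max(),.01):
                kk=k&(abs(Y-y0)<.003); print('\nconsfront',y0.round(3),np.percentile(X[kk],[0.5,99.5]).round(4) if kk.sum() else '',end='')
E
python3 - <<'E'
import cv2
a=cv2.imread('pics/w1.png')[10:210,290:490];cv2.imwrite('pics/c2.png',cv2.resize(a,(600,600),interpolation=2))
E
```

```text
w1 bed 9196 0.029333721143629254 (array([ 514.7, -119. ]), array([232.8, 116. ]), 14.9)
all (array([ 514.8, -119.5]), array([232.8, 117.1]), 14.91)
cons 4287 0.05741798463167136 (array([ 580.6, -102.4]), array([ 52.6, 115.8]), 14.81)
0.361 [-0.3023 -0.1892]; 0.381 [-0.3031 -0.189 ]; 0.401 [-0.303  -0.1897]; 0.421 [-0.3026 -0.1897]; 0.441 [-0.3028 -0.1896]; 0.461 [-0.302  -0.1894]; 0.481 [-0.3023 -0.1894]; 0.501 [-0.3018 -0.1894]; 0.521 [-0.3032 -0.1893]; 0.541 [-0.3038 -0.1886]; 0.561 [-0.3011 -0.19  ]; 
y -0.295 [0.3544 0.5615]
y -0.275 [0.3552 0.5827]
y -0.255 [0.3545 0.561 ]
y -0.235 [0.3539 0.5609]
y -0.215 [0.3534 0.5616]
y -0.195 [0.353  0.5615]
consfront -0.295 [0.5103 0.5612]
consfront -0.285 [0.5101 0.5604]
consfront -0.275 [0.5092 0.5612]
consfront -0.265 [0.5096 0.561 ]
consfront -0.255 [0.5095 0.561 ]
consfront -0.245 [0.5096 0.5608]
consfront -0.235 [0.5091 0.5609]
consfront -0.225 [0.5095 0.5609]
consfront -0.215 [0.5097 0.5608]
consfront -0.205 [0.5096 0.5613]
consfront -0.195 [0.5098 0.5613]top0 bed 1334 0.029634278490207278 (array([ 511.7, -119.7]), array([233.1, 117.6]), 14.73)
all (array([ 511.7, -119.8]), array([233. , 118.1]), 14.87)
cons 330 0.05807148447904764 (array([ 578.4, -101.8]), array([ 51.5, 116.3]), 14.69)
```

View pics/c2.png

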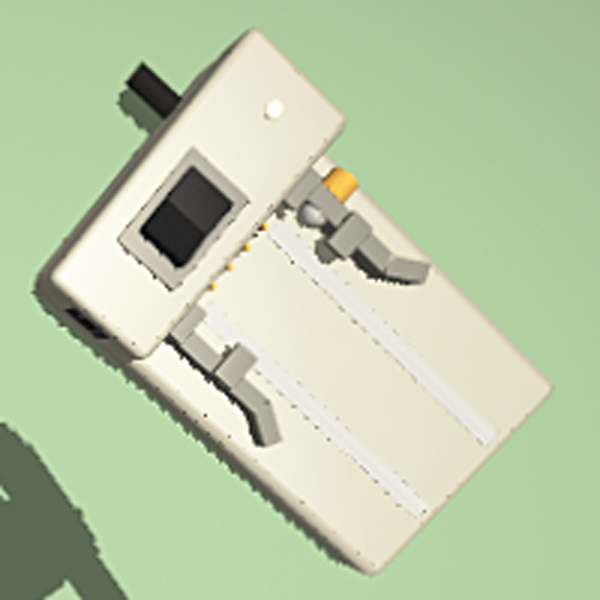

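Request:
{"api": "jog_arm", "payload": {
  "delta_pos": [
    [0.1, 0.15, -0.1],
    [0.2, 0.31, -0.2],
    [0.2, 0.31, -0.4],
    [0.2, 0.31, -0.6],
    [0.2, 0.31, -0.8],
    [0.2, 0.31, -0.8],
    [0.2, 0.31, -0.8]
  ],
  "delta_rot": [
    [0, 0, 0],
    [0, 0, 0],
    [0, 0, 0],
    [0, 0, 0],
    [0, 0, 0],
    [0, 0, 0],
    [0, 0, 0]
  ]
}}

```text
t: 2.48
tool_pos: [0.5927, 0.1155, 0.1638]
orientation: [0.001, 0.949, -0.315, -0.001]
force: [0.2, -0.2, 0.8]
gripper_width: 0.0857
finger_force: 0.0
```

```bash
python3 - <<'E'
from h import *
s=state();print(s['tool_pos'],s['orientation'])
grab('wrist','w2'); im,P,d=cloud('w2')
m=(P[...,2]>.046)&(P[...,2]<.06)&(np.hypot(P[...,0]-.591,P[...,1]-.12)<.06)
q=P[m];print(len(q),np.median(q[:,2]),rect(q[:,:2]))
E
```

```text
[0.59269053 0.1154964  0.16379506] [ 6.34864549e-04  9.49124202e-01 -3.14899184e-01 -1.16197726e-03]
6730 0.05358242956556919 (array([593.1, 118.9]), array([45., 83.]), 53.72)
```

Request:
{"api": "jog_arm", "payload": {
  "delta_pos": [
    [0, 0.018, -0.1],
    [0, 0.018, -0.24],
    [0, 0.018, -0.32],
    [0, 0.018, -0.345],
    [0, 0.018, -0.345]
  ],
  "delta_rot": [
    [0, 0, 0],
    [0, 0, 0],
    [0, 0, 0],
    [0, 0, 0],
    [0, 0, 0]
  ]
}}

```text
t: 2.95
tool_pos: [0.5938, 0.12, 0.0965]
orientation: [-0.0, 0.949, -0.315, 0.001]
force: [-0.3, -0.1, -0.3]
gripper_width: 0.0854
finger_force: 0.0
```

Request:
{"api": "jog_arm", "payload": {
  "delta_pos": [
    [0, 0, 0],
    [0, 0, 0],
    [0, 0, 0],
    [0, 0, 0],
    [0, 0, 0],
    [0, 0, 0],
    [0, 0, 0],
    [0, 0, 0]
  ],
  "delta_rot": [
    [0, 0, 0],
    [0, 0, 0],
    [0, 0, 0],
    [0, 0, 0],
    [0, 0, 0],
    [0, 0, 0],
    [0, 0, 0],
    [0, 0, 0]
  ],
  "gripper": 30,
  "squeeze": 70
}}

```text
t: 3.62
tool_pos: [0.5936, 0.1203, 0.0963]
orientation: [-0.0, 0.949, -0.314, 0.001]
force: [-1.9, -0.6, 9.6]
gripper_width: 0.0433
finger_force: 72.7
```

Request:
{"api": "jog_arm", "payload": {
  "delta_pos": [
    [0, 0, 0.2],
    [0, 0, 0.4],
    [-0.05, -0.1, 0.5],
    [-0.13, -0.25, 0.5],
    [-0.21, -0.4, 0.5],
    [-0.29, -0.55, 0.5],
    [-0.37, -0.7, 0.5],
    [-0.37, -0.7, 0.5]
  ],
  "delta_rot": [
    [0, 0, 0],
    [0, 0, 0],
    [0, 0, 0.1],
    [0, 0, 0.3],
    [0, 0, 0.5],
    [0, 0, 0.7],
    [0, 0, 0.88],
    [0, 0, 0.88]
  ]
}}

```text
t: 4.28
tool_pos: [0.5163, -0.0232, 0.1947]
orientation: [0.0, 0.996, -0.087, -0.001]
force: [-0.1, -0.1, -3.9]
gripper_width: 0.0431
finger_force: 73.9
```

Request:
{"api": "jog_arm", "payload": {
  "delta_pos": [
    [-0.09, -0.15, 0],
    [-0.18, -0.3, 0],
    [-0.27, -0.45, 0],
    [-0.37, -0.59, 0],
    [-0.37, -0.59, 0],
    [-0.37, -0.59, 0],
    [-0.37, -0.59, 0]
  ],
  "delta_rot": [
    [0, 0, 0.2],
    [0, 0, 0.4],
    [0, 0, 0.6],
    [0, 0, 0.8],
    [0, 0, 0.83],
    [0, 0, 0.83],
    [0, 0, 0.83]
  ]
}}

```text
t: 4.87
tool_pos: [0.4451, -0.1375, 0.1949]
orientation: [0.0, 0.992, 0.126, 0.0]
force: [-0.4, 0.2, -4.2]
gripper_width: 0.0431
finger_force: 74.1
```

```bash
python3 - <<'E'
from h import *
s=state();q=s['orientation'];print(s['tool_pos'],q,np.degrees(2*np.arctan2(q[2],q[1])),s['gripper_width'],s['force'])
grab('wrist','w3')
im,P,d=cloud('w3'); t=np.radians(14.85);ex=np.array([np.cos(t),np.sin(t)]);ey=np.array([-ex[1],ex[0]])
X=P[...,:2]@ex;Y=P[...,:2]@ey;Z=P[...,2]
R=np.hypot(P[...,0]-.52,P[...,1]+.12)<.17
k=R&(Z>.05)&(Z<.0605);print('cons',rect(P[k][:,:2]))
for x0 in (.49,.5,.52,.53,.54,.55):
    kk=R&(Z>.02)&(Z<.062)&(abs(X-x0)<.003);print(x0,np.percentile(Y[kk],[1,99]).round(4))
for y0 in (-.29,-.28,-.26,-.25,-.21,-.2): 
    kk=k&(abs(Y-y0)<.003);print(y0,np.percentile(X[kk],[1,99]).round(4))
p=R&(Z>.09)&(Z<.17);print('pack?',p.sum(),rect(P[p][:,:2]) if p.sum()>5 else '')
E
```

```text
[ 0.44514184 -0.13749341  0.19492558] [2.66086756e-05 9.92005470e-01 1.26194642e-01 2.44912229e-04] 14.499500548991326 0.04312208763705157 [-0.42386942  0.23642667 -4.23189715]
cons (array([ 572.1, -105. ]), array([ 35.3, 116.5]), 15.04)
0.49 [-0.3035 -0.1922]
0.5 [-0.3035 -0.1921]
0.52 [-0.3037 -0.1922]
0.53 [-0.304 -0.192]
0.54 [-0.3043 -0.1918]Traceback (most recent call last):
  File "<stdin>", line 9, in <module>
    return _quantile_unchecked(
        a, q, axis, out, overwrite_input, method, keepdims, weights)
    return _ureduce(a,
                    func=_quantile_ureduce_func,
    ...<5 lines>...
                    overwrite_input=overwrite_input,
                    method=method)
    r = func(a, **kwargs)
    result = _quantile(arr,
                       quantiles=q,
    ...<2 lines>...
                       out=out,
                       weights=wgt)
    slices_having_nans = np.isnan(arr[-1, ...])
                                  ~~~^^^^^^^^^
IndexError: index -1 is out of bounds for axis 0 with size 0
```

View pics/w3.png

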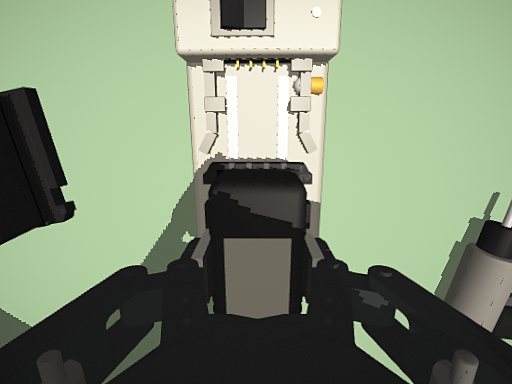

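The pack's lead end (about col 259, row 170) is centred on the bay (wall posts centred at about col 258). I'll lower it and start sliding.

Request:
{"api": "jog_arm", "payload": {
  "delta_pos": [
    [0, 0, -0.15],
    [0, 0, -0.28],
    [0, 0, -0.32],
    [0, 0, -0.335],
    [0, 0, -0.34],
    [0, 0, -0.34]
  ],
  "delta_rot": [
    [0, 0, 0.012],
    [0, 0, 0.012],
    [0, 0, 0.012],
    [0, 0, 0.012],
    [0, 0, 0.012],
    [0, 0, 0.012]
  ]
}}

```text
t: 5.42
tool_pos: [0.4455, -0.1375, 0.1275]
orientation: [0.0, 0.991, 0.131, 0.001]
force: [-0.5, 0.1, -3.8]
gripper_width: 0.0431
finger_force: 74.2
```

Request:
{"api": "jog_arm", "payload": {
  "delta_pos": [
    [0.03, 0.008, 0],
    [0.06, 0.016, 0],
    [0.09, 0.024, 0],
    [0.12, 0.032, 0],
    [0.15, 0.04, 0],
    [0.18, 0.048, 0],
    [0.19, 0.05, 0],
    [0.19, 0.05, 0]
  ],
  "delta_rot": [
    [0, 0, 0],
    [0, 0, 0],
    [0, 0, 0],
    [0, 0, 0],
    [0, 0, 0],
    [0, 0, 0],
    [0, 0, 0],
    [0, 0, 0]
  ]
}}

```text
t: 6.08
tool_pos: [0.4834, -0.1275, 0.1266]
orientation: [0.0, 0.991, 0.131, 0.0]
force: [-0.5, 0.4, -3.0]
gripper_width: 0.0431
finger_force: 74.2
```

Request:
{"api": "jog_arm", "payload": {
  "delta_pos": [
    [0.02, 0.005, 0],
    [0.04, 0.01, 0],
    [0.06, 0.016, 0],
    [0.08, 0.021, 0],
    [0.1, 0.026, 0],
    [0.1, 0.026, 0]
  ],
  "delta_rot": [
    [0, 0, 0],
    [0, 0, 0],
    [0, 0, 0],
    [0, 0, 0],
    [0, 0, 0],
    [0, 0, 0]
  ]
}}

```text
t: 6.58
tool_pos: [0.5031, -0.122, 0.1265]
orientation: [-0.0, 0.991, 0.131, -0.0]
force: [-1.4, 3.2, -2.7]
gripper_width: 0.0432
finger_force: 74.0
```

Request:
{"api": "jog_arm", "payload": {
  "delta_pos": [
    [0.012, 0.003, 0],
    [0.024, 0.006, 0],
    [0.036, 0.009, 0],
    [0.045, 0.012, 0],
    [0.045, 0.012, 0],
    [0.045, 0.012, 0]
  ],
  "delta_rot": [
    [0, 0, 0],
    [0, 0, 0],
    [0, 0, 0],
    [0, 0, 0],
    [0, 0, 0],
    [0, 0, 0]
  ]
}}

```text
t: 7.08
tool_pos: [0.5121, -0.1202, 0.1267]
orientation: [0.0, 0.991, 0.13, 0.0]
force: [0.4, 0.1, -3.6]
gripper_width: 0.0428
finger_force: 74.1
```

Request:
{"api": "jog_arm", "payload": {
  "delta_pos": [
    [0.005, 0.0013, 0],
    [0.01, 0.0026, 0],
    [0.014, 0.004, 0],
    [0.014, 0.004, 0],
    [0.014, 0.004, 0]
  ],
  "delta_rot": [
    [0, 0, 0],
    [0, 0, 0],
    [0, 0, 0],
    [0, 0, 0],
    [0, 0, 0]
  ]
}}

```text
t: 7.5
tool_pos: [0.513, -0.1198, 0.1266]
orientation: [-0.0, 0.991, 0.13, -0.002]
force: [-13.7, -5.9, 5.4]
gripper_width: 0.0429
finger_force: 75.4
```

Request:
{"api": "jog_arm", "payload": {
  "delta_pos": [
    [-0.007, -0.002, 0],
    [-0.007, -0.002, 0]
  ],
  "delta_rot": [
    [0, 0, 0],
    [0, 0, 0]
  ]
}}

```text
t: 7.67
tool_pos: [0.5127, -0.1199, 0.1266]
orientation: [-0.0, 0.991, 0.13, -0.001]
force: [-5.0, -2.9, -3.3]
gripper_width: 0.043
finger_force: 74.2
```

Request:
{"api": "jog_arm", "payload": {
  "delta_pos": [
    [0, 0, 0],
    [0, 0, 0],
    [0, 0, 0],
    [0, 0, 0],
    [0, 0, 0],
    [0, 0, 0]
  ],
  "delta_rot": [
    [0, 0, 0],
    [0, 0, 0],
    [0, 0, 0],
    [0, 0, 0],
    [0, 0, 0],
    [0, 0, 0]
  ],
  "gripper": 70
}}

```text
t: 8.17
tool_pos: [0.5134, -0.1197, 0.1268]
orientation: [0.0, 0.991, 0.131, 0.0]
force: [-0.4, -0.3, -0.2]
gripper_width: 0.07
finger_force: 0.0
```

Request:
{"api": "jog_arm", "payload": {
  "delta_pos": [
    [0, 0, 0.1],
    [0, 0, 0.25],
    [0, 0, 0.4],
    [0, 0, 0.5],
    [-0.15, -0.04, 0.5],
    [-0.3, -0.08, 0.5],
    [-0.3, -0.08, 0.5]
  ],
  "delta_rot": [
    [0, 0, 0],
    [0, 0, 0],
    [0, 0, 0],
    [0, 0, 0],
    [0, 0, 0],
    [0, 0, 0],
    [0, 0, 0]
  ]
}}

```text
t: 8.75
tool_pos: [0.4495, -0.1359, 0.2265]
orientation: [-0.0, 0.991, 0.13, -0.001]
force: [0.3, -0.3, 0.4]
gripper_width: 0.07
finger_force: 0.0
```

```bash
cat > m.py <<'E'
from h import *
import sys
s=state();print(s['t'],s['tool_pos'],s['orientation'])
grab('wrist',sys.argv[1]); im,P,d=cloud(sys.argv[1]); t=np.radians(14.85);ex=np.array([np.cos(t),np.sin(t)]);ey=np.array([-ex[1],ex[0]])
X=P[...,:2]@ex-.467;Y=P[...,:2]@ey+.247;Z=P[...,2]
R=(abs(X)<.11)&(abs(Y)<.07)
p=R&(Z>.078)&(Z<.095);print('packtop',p.sum(),np.median(Z[p]),rect(np.c_[X[p],Y[p]]))
c=R&(Z>.052)&(Z<.0595)&(X>.03);print('cons',np.percentile(X[c],[.5,99.5]),np.percentile(Y[c],[.5,99.5]))
r=(X>.055)&(X<.085)&(abs(Y-.01)<.022)&(Z>.0605)&(Z<.08);print('rocker',r.sum(),rect(np.c_[X[r],Y[r]]))
for y in np.arange(-.006,.03,.004):
    k=(X>.063)&(X<.077)&(abs(Y-y)<.002);print(round(y,3),np.median(Z[k]).round(4),end=' ')
E
python3 m.py w4; python3 - <<'E'
import cv2
a=cv2.imread('pics/w4.png');cv2.imwrite('pics/w4b.png',cv2.resize(a,(800,600)))
E
```

```text
8.75 [ 0.44954925 -0.13585001  0.22654104] [-4.32030214e-04  9.91480934e-01  1.30245844e-01 -1.17958369e-03]
packtop 6291 0.08349760985936897 (array([-2.3, -0.6]), array([83.3, 44.8]), 0.5)
cons [0.04167008 0.09203077] [-0.05779792  0.05587067]
rocker 1210 (array([68.9,  8.9]), array([41.2, 25.6]), 88.41)
-0.006 0.0609 -0.002 0.0617 0.002 0.0615 0.006 0.0616 0.01 0.0626 0.014 0.0639 0.018 0.0653 0.022 0.066 0.026 0.0597
```

View pics/w4b.png

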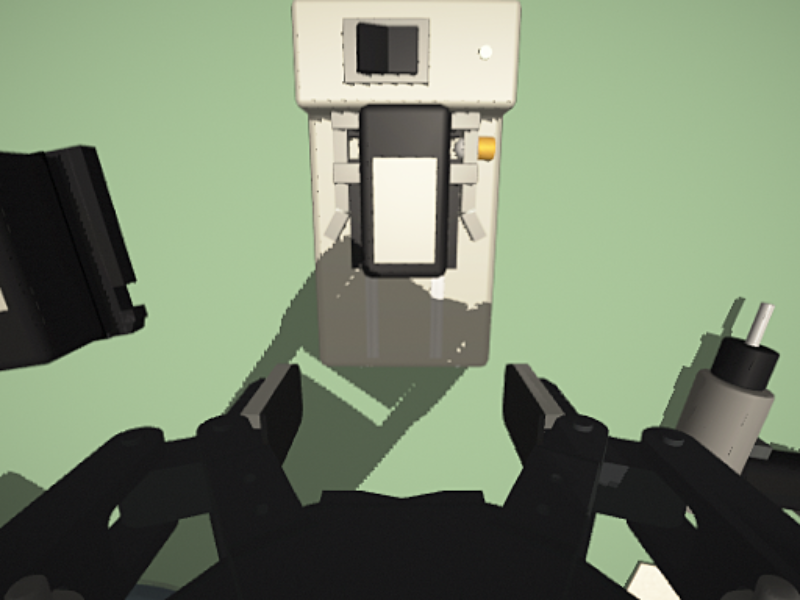

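The pack is home: relative to the console face its body is where it should be, and the ball at (458,150) sits in the notch. The rocker's left half still stands up. Next I'll close the fingers and go above the rocker.

Request:
{"api": "jog_arm", "payload": {
  "delta_pos": [
    [0.12, 0.06, 0],
    [0.24, 0.12, 0],
    [0.36, 0.18, 0],
    [0.48, 0.24, 0],
    [0.62, 0.297, 0],
    [0.62, 0.297, -0.15],
    [0.62, 0.297, -0.3],
    [0.62, 0.297, -0.35]
  ],
  "delta_rot": [
    [0, 0, 0],
    [0, 0, 0],
    [0, 0, 0],
    [0, 0, 0],
    [0, 0, 0],
    [0, 0, 0],
    [0, 0, 0],
    [0, 0, 0]
  ],
  "gripper": 0,
  "squeeze": 40
}}

```text
t: 9.47
tool_pos: [0.5765, -0.0754, 0.1528]
orientation: [-0.001, 0.991, 0.131, -0.002]
force: [0.7, -0.2, -0.3]
gripper_width: -0.0005
finger_force: 0.0
```

Request:
{"api": "jog_arm", "payload": {
  "delta_pos": [
    [0, 0, -0.02],
    [0, 0, -0.04],
    [0, 0, -0.05],
    [0, 0, -0.05]
  ],
  "delta_rot": [
    [0, 0, 0],
    [0, 0, 0],
    [0, 0, 0],
    [0, 0, 0]
  ]
}}

```text
t: 9.8
tool_pos: [0.5777, -0.0765, 0.1476]
orientation: [0.0, 0.991, 0.13, 0.001]
force: [-0.1, -0.5, -0.1]
gripper_width: 0.0001
finger_force: 0.0
```

Request:
{"api": "jog_arm", "payload": {
  "delta_pos": [
    [-0.01, 0, -0.01],
    [-0.02, 0, -0.025],
    [-0.02, 0, -0.04],
    [-0.02, 0, -0.05],
    [-0.02, 0, -0.05]
  ],
  "delta_rot": [
    [0, 0, 0],
    [0, 0, 0],
    [0, 0, 0],
    [0, 0, 0],
    [0, 0, 0]
  ]
}}

```text
t: 10.22
tool_pos: [0.5732, -0.0761, 0.1365]
orientation: [-0.0, 0.991, 0.131, -0.0]
force: [0.1, 0.2, 0.9]
gripper_width: 0.0002
finger_force: 0.5
```

Request:
{"api": "jog_arm", "payload": {
  "delta_pos": [
    [0, 0, -0.008],
    [0, 0, -0.014],
    [0, 0, -0.018],
    [0, 0, -0.018]
  ],
  "delta_rot": [
    [0, 0, 0],
    [0, 0, 0],
    [0, 0, 0],
    [0, 0, 0]
  ]
}}

```text
t: 10.55
tool_pos: [0.5735, -0.0763, 0.1343]
orientation: [0.0, 0.991, 0.131, 0.0]
force: [-4.8, 2.7, 16.0]
gripper_width: -0.0
finger_force: 8.4
```

Sixteen newtons means it is against the stop, so the rocker should be on. I'll back off and check.

Request:
{"api": "jog_arm", "payload": {
  "delta_pos": [
    [0, 0, 0.1],
    [0, 0, 0.25],
    [0, 0, 0.45],
    [-0.2, -0.1, 0.5],
    [-0.4, -0.2, 0.5],
    [-0.6, -0.3, 0.5],
    [-0.62, -0.3, 0.5]
  ],
  "delta_rot": [
    [0, 0, 0],
    [0, 0, 0],
    [0, 0, 0],
    [0, 0, 0],
    [0, 0, 0],
    [0, 0, 0],
    [0, 0, 0]
  ]
}}

```text
t: 11.13
tool_pos: [0.4456, -0.1374, 0.2329]
orientation: [-0.0, 0.992, 0.13, -0.001]
force: [-0.2, 0.9, 0.3]
gripper_width: 0.0001
finger_force: 0.0
```

```bash
python3 m.py w5; python3 - <<'E'
import cv2
a=cv2.imread('pics/w5.png')[0:190,170:350];cv2.imwrite('pics/w5b.png',cv2.resize(a,(568,600),interpolation=2))
E
```

```text
11.1333 [ 0.44555159 -0.13744765  0.23292518] [-4.54348854e-05  9.91511440e-01  1.30016833e-01 -8.28060987e-04]
packtop 6021 0.0835152245473251 (array([-2.8, -0.4]), array([83.6, 44.7]), 0.44)
cons [0.04167919 0.09001685] [-0.05793446  0.05600314]
rocker 1161 (array([68.3,  9.2]), array([26.4, 41.9]), 0.07)
-0.006 0.06 -0.002 0.0661 0.002 0.0645 0.006 0.063 0.01 0.0617 0.014 0.0615 0.018 0.0615 0.022 0.0615 0.026 0.06
```

View pics/w5b.png

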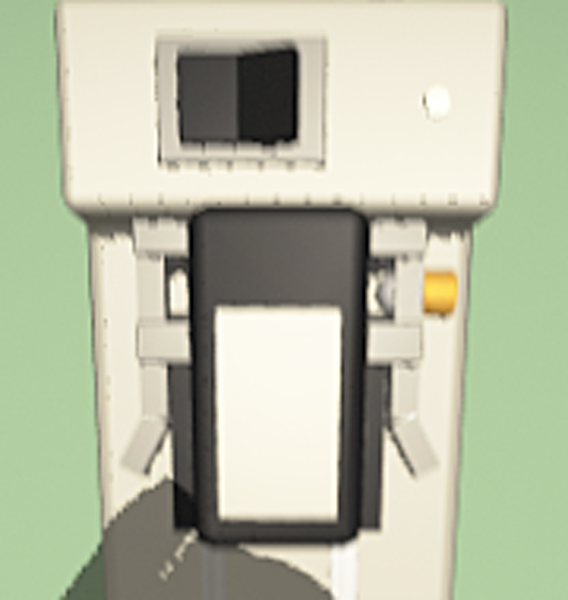

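The rocker's left half is level at 61.5 mm with the right half up, and the pack sits home with the ball at (385,290) in its notch. The arm is clear, so I'll hand in.

```bash
python3 -c "
from plant import ticket
print(ticket.hand_in())"
```

```text
the job is handed in; nothing more can be done
None
```

The battery pack is fully home in the charger with the ball in its notch, the rocker is on, I kept the arm clear of the remotes and the screwdriver, and the job is handed in; no verdict was shown.

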